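# Open the safety-capped cleaner on the packing bench carousel

### The arm

A 6-joint arm with a two-finger parallel gripper is mounted at the origin on the work surface. World frame = base frame: x ahead of the robot, y to its left, z up, the work surface at z = 0. Lengths are in mm, angles in degrees, forces in N, time in s.
With the tool pointing down it reaches from about 300 to 850 mm from the base axis. Payload 4.2 kg.
Tool frame: the origin (TCP) lies midway between the tips of the shut fingers; the grasp point (between the pads) lies 19 mm behind it; x points along the fingers, z is the direction in which the jaws open and shut, and the axes are right-handed (so a half turn about x gives the same grasp; the last joint's range is limited). The gripper opens to 91 mm and grips with 3 to 60 N. Pads are 32 mm wide; open, the fingers measure 118 mm over their backs; the gripper's body (76 mm by 178 mm) begins 60 mm behind the grasp point.
Start: joints at [-67.895, 18.312, 89.639, -0, 72.044, -1.146], TCP at [226.988, -528.318, 213.976] pointing down, gripper open.
Joint ranges: [-177.97, 177.97], [-48.28, 115.42], [12.27, 149.76], [-77.06, 257.06], [2.81, 150.46], [-146.56, 146.56]. Speed limits (degrees/s): [147.25, 147.25, 180, 180, 180, 180].

### API

Orientations are given as [roll, pitch, yaw] about the fixed x, y, z axes, in that order (R = Rz(yaw) Ry(pitch) Rx(roll)).
In Python, from workcell import env gives the robot as it stands.
- The arm moves only by the tool send_rows, never from a script. Its argument "commands" is a list that holds one entry, the list of rows, each a list of 6 numbers: the shift along the tool's x, y, z normalised to -1 to 1, where 1 is 0.1 m, then the turn, a rotation vector about the tool's x, y, z normalised to -1 to 1, where 1 is 2 pi rad. In form: [[[x, y, z, wx, wy, wz], ...]]. A call has 1 to 20 rows; each row is the pose to reach, as a shift and turn from the pose commanded when the call began, along the tool's axes at that moment, turning the shorter way round; what a row does not reach only later rows make up. A row lasts 1/8 s, in which the tool goes at most 62.5 mm and 10.7 degrees, less where a joint would pass 70% of its speed; a pose out of reach is approached as far as the arm can. A call with a number of a shift or a turn outside -1 to 1 is refused whole. A call with a gripper value outside its range is refused whole. "jaw" is the closure, from -1 (fully open) to 1 (shut), so that 0 is half open, set as the call begins (left out, the last holds). The fingers move at their own pace and stop on an object; "force" is the grip in N (left out, the last holds). Time passes only in rows, so rows that repeat a pose let the fingers close. It gives the time, the measured TCP pose, the force and the opening at its end, in the units of the state.
- env.state(): the state, without advancing time (a new reading comes with each control period).
- env.grab_frame(name): name is "scene" or "top"; returns (picture, depth): 384x512x3 uint8, red, green, blue; 384x512 float32, mm along the optical axis (not along the pixel's ray), 0 where there is no reading.
- env.get_calibration(name): a dict with "mtx" (3x3 intrinsics, pixels), "camera_from_world" (4x4, takes a point from world to camera coordinates). Camera axes: x right, y up, looking along -z (the intrinsics and any distortion apply to the point x, -y, -z); pixel columns grow to the right and rows downward; lengths in mm; the calibration is good to about 2 mm. A picture is of the moment at which its call begins. get_calibration takes no time and is no camera call.
- env.job_done(): hands the job in, once; it reports no verdict.
The state is a dict: "time_s": time; "qpos": joint angles; "qvel": joint speeds; "effort": joint torques, N m; "ee_pos": TCP position; "ee_rot": TCP orientation; "force": force on the tool from outside, world axes, zero at the start; "torque": the same for the moment, N m; "gripper_width": finger opening in mm.
Only numpy, scipy, OpenCV 4.12 (cv2) and the standard library are available. Lean on these libraries where they do the work, as an engineer would, in place of code of your own. Each camera call takes 0.05 s, during which the arm holds its last target.

### The job

Turn the carousel clockwise seen from above (its upright steel post is the handle) until it clicks into its latch with the safety-capped cleaner bottle right at the latch block, so that it cannot spin along. Then press the bottle's push-and-turn cap down, twist it anticlockwise about 75 degrees while it is pressed, and lift it off. Finish while holding the cap upright in the gripper, some 5 to 10 cm straight above where it sat, with the carousel still latched and the other things on the bench left where they are.

Things in the scene. Friction and masses are not known exactly. Their poses are not given: they have to be found in the camera images.
- latch_block (a point): Centre of the top of the small grey latch block (26 x 36 mm, 34 mm tall) fixed beside the carousel's rim, 163 mm from its axis; x points to the carousel's axis, z up. The carousel is latched when the bottle stands at this block, in line between it and the axis, and the carousel's x lies along this x: a sprung roller then sits between two round teeth on the rim below the bottle
- carousel: Carousel: plywood disc 254 mm across, 14 mm thick; origin on its upright axis at the disc's underside, 16 mm above the bench. Its axes turn with it: x to the post, z up. The bottle stands 75 mm off on the -x side. A pen cup (+y) and a jar (-y), 54 mm across, under 65 mm tall, are fixed on it 81 mm from the axis
- carousel_axis (a point): On the carousel's axis at the disc's top, 30 mm above the bench, axes as the carousel's. It starts 0.9 to 1.7 rad anticlockwise of the latched position: turn it clockwise by the angle from the latch block's x to this x. Light to turn, stays where left; passing the tooth (last 0.2 rad) takes about 5 N at the post, then the roller draws it home from within 0.05 rad and holds it. It can overrun
- post_grip (a point): Upright round steel post, 16 mm across, 66 mm tall, fixed on the disc opposite the bottle. This point is on the post's axis, 76 mm above the bench, 20 mm below the post's top: grasp it here from above and lead it in an arc about the carousel's axis
- bottle: White cleaner bottle clamped in the carousel (it cannot come out or turn in it). Origin at the centre of its underside, 30 mm above the bench, z up. 60 mm across up to 56 mm height, then a shoulder to the neck at 70 mm; mouth at 104 mm, hidden by the cap. A spring in the mouth presses the cap up. Axes along the carousel's
- cap: White ribbed push-and-turn cap on that bottle, 57 mm across, 31 mm tall, 40 g; origin at its centre, z up. Locked: centre 99.5 mm above the bottle's origin, its x along the bottle's x. Sprung up with 6 N. Pressed 4 mm or more (9.5 N; bottoms at 7 mm, 12 N) it turns anticlockwise only; turned 0.8 to 2.3 rad (best 1.3) it lifts straight off. Unpressed it neither turns far nor lifts
- tape_roll: Bystander: paper tape roll lying flat, 96 mm across, 48 mm tall; origin at the centre of its underside
- marker: Bystander: black marker pen 16 mm thick lying on the bench; origin under its middle
- small_parcel: Bystander: carton 110 x 80 x 50 mm; origin at the centre of its underside
- spare_bottle: Bystander: ordinary narrow-capped white bottle standing on the bench, 60 mm across, 115 mm tall; origin at the centre of its underside
- carton: Bystander: carton 160 x 200 x 110 mm on the parcel scale; origin at the centre of its underside

How it is judged:
By the outcome, as a careful person would: the job done as asked, in the order asked, and still so for the second after the job is handed in, while the arm keeps its last pose, push and grip.
It also fails if it takes over 61 s, if anything falls off the work surface, if the arm or the gripper's body presses on something with over 40 N, if the wrist force passes 120 N, or if a joint passes its speed limit or range.

## Working session

There is one attempt and no reset: what is moved stays moved. The work goes in short steps, Python scripts to look and compute and a tool call to move; the robot and the scene stay as the last step left them, time stands still between calls to the robot, and variables do not carry over. Pictures are saved under pics/ and viewed, and the job is handed in when it is done.

Besides the shell and the picture viewer there is one more tool, called after "Emit:" in YAML: its name, and indented under it one key for each argument. send_rows: Moves the arm, as the interface text tells. Its arguments: {"type":"object","properties":{"commands":{"type":"array","items":{"type":"array","items":{"type":"array","items":{"type":"number","minimum":-1,"maximum":1}}}},"jaw":{"type":"number"},"force":{"type":"number"}},"required":["commands"]}

```bash
ls; mkdir -p pics
python3 - <<'E'
from workcell import env
import cv2,numpy as np
for n in("scene","top"):
    p,d=env.grab_frame(n); np.savez(f"{n}0.npz",p=p,d=d)
    cv2.imwrite(f"pics/{n}0.png",cv2.resize(p[:,:,::-1],(800,600)))
    c=env.get_calibration(n); print(n,c)
print(env.state())
E
```

```text
pics
scene {'mtx': array([[435.54657699,   0.        , 260.14909833],
       [  0.        , 435.54657699, 194.2501437 ],
       [  0.        ,   0.        ,   1.        ]]), 'camera_from_world': array([[ 6.62535736e-01,  7.49007966e-01, -5.78496333e-03,
        -3.61633819e+02],
       [-4.07644702e-01,  3.67040345e-01,  8.36126295e-01,
         9.92032975e+01],
       [ 6.28388571e-01, -5.51605341e-01,  5.48506474e-01,
        -1.70869685e+03],
       [ 0.00000000e+00,  0.00000000e+00,  0.00000000e+00,
         1.00000000e+00]])}
top {'mtx': array([[375.89000949,   0.        , 256.27248742],
       [  0.        , 375.89000949, 187.68406746],
       [  0.        ,   0.        ,   1.        ]]), 'camera_from_world': array([[-1.02527154e-02, -9.99864425e-01, -1.28845824e-02,
         7.65862723e+01],
       [ 9.97985644e-01, -1.10384906e-02,  6.24724380e-02,
        -4.68792096e+02],
       [-6.26061947e-02, -1.22181162e-02,  9.97963517e-01,
        -1.13920544e+03],
       [ 0.00000000e+00,  0.00000000e+00,  0.00000000e+00,
         1.00000000e+00]])}
{'time_s': 0.1, 'qpos': array([-6.78948091e+01,  1.83487537e+01,  8.96984722e+01, -7.51954639e-04,
        7.20440021e+01, -1.14442773e+00]), 'qvel': array([-0.00794691, -0.15633586, -0.1979888 , -0.03518194,  0.0130438 ,
        0.02969483]), 'effort': array([ 2.85695396e-04, -4.13333523e+01, -2.32511008e+01,  7.27734435e-02,
        4.21675108e-02, -7.27769316e-05]), 'ee_pos': array([ 226.81787571, -527.89100218,  213.20297344]), 'ee_rot': array([179.30459372,  89.90876916, 112.55444472]), 'force': array([0.71688196, 0.10758679, 0.38584719]), 'torque': array([-0.01428548, -0.00515628, -0.01288869]), 'gripper_width': 91.3570714926597}
```

View pics/scene0.png

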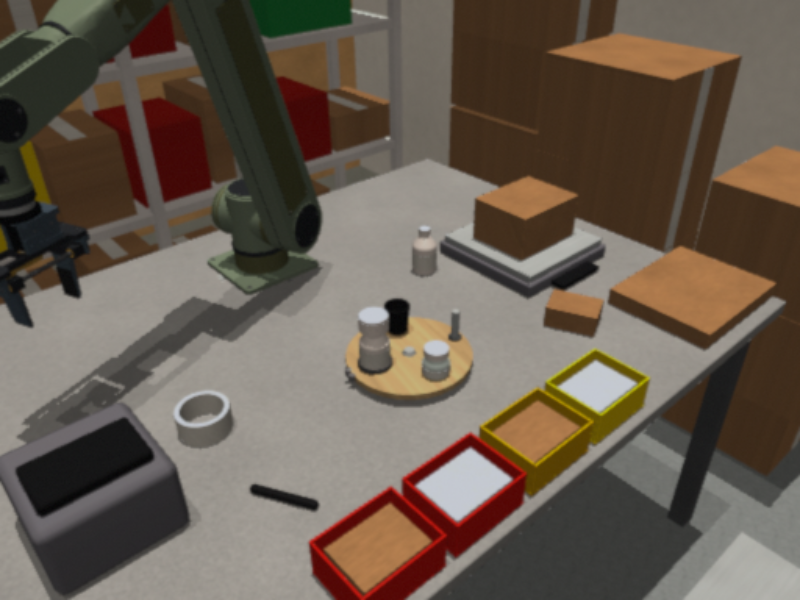

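View pics/top0.png

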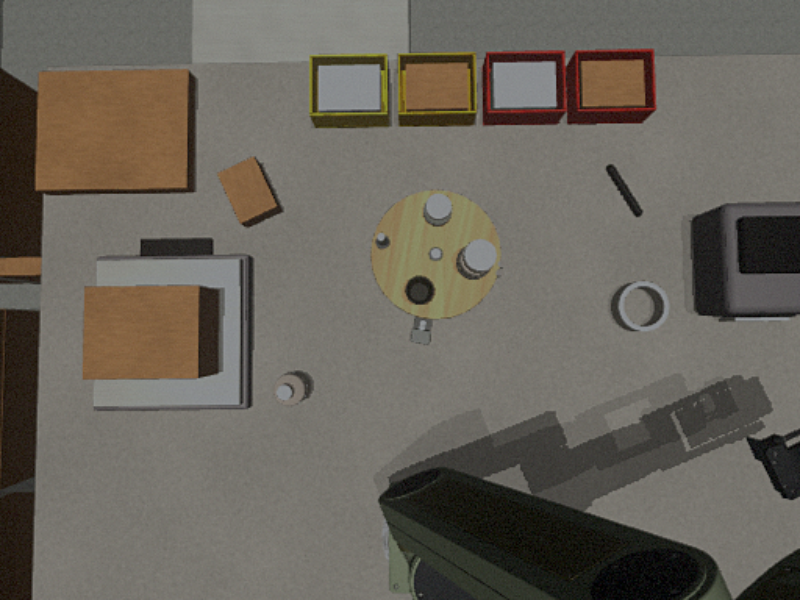

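The top view (800×600) shows the carousel centre at about (436,254), the bottle cap at (477,258), the post at (381,240) and the latch block at (422,332). The turn needed is about 80° clockwise. Next I measure these.

```bash
cat > h.py <<'E'
import numpy as np,cv2
from workcell import env
def pts(n,d):
    c=env.get_calibration(n);K=c["mtx"];T=np.linalg.inv(c["camera_from_world"])
    v,u=np.mgrid[:d.shape[0],:d.shape[1]]
    X=(u-K[0,2])/K[0,0]*d;Y=-(v-K[1,2])/K[1,1]*d
    P=np.stack([X,Y,-d,np.ones_like(d)],-1)@T.T
    return P[...,:3]
def ray(n,u,v,z):
    c=env.get_calibration(n);K=c["mtx"];T=np.linalg.inv(c["camera_from_world"])
    d=T[:3,:3]@np.array([(u-K[0,2])/K[0,0],-(v-K[1,2])/K[1,1],-1]);o=T[:3,3]
    return o+d*(z-o[2])/d[2]
E
python3 - <<'E'
from h import *
for n in("top","scene"):
    f=np.load(n+"0.npz");p,d=f["p"],f["d"];P=pts(n,d)
    print(n)
    if n=="top":
        cv2.imwrite("pics/topcrop.png",cv2.resize(p[110:230,225:335,::-1],(770,840)[:2] if 0 else (550,600),interpolation=cv2.INTER_CUBIC))
    else: cv2.imwrite("pics/scenecrop.png",cv2.resize(p[180:270,210:320,::-1],(733,600),interpolation=cv2.INTER_CUBIC))
    m=(d>0)&(P[...,0]>300)&(P[...,0]<760)&(abs(P[...,1]-20)<220)
    def st(name,lo,hi,ext=None):
        mm=m&(P[...,2]>lo)&(P[...,2]<hi)
        nl,lab,s,ce=cv2.connectedComponentsWithStats(mm.astype(np.uint8))
        for i in range(1,nl):
            if s[i,4]>6:
                q=P[lab==i]; a,b=q.min(0),q.max(0)
                print(name,s[i,4],ce[i].round(1),"mean",q.mean(0).round(1),"mid",((a+b)/2).round(1),"ext",(b-a).round(1))
    st("cap",130,155);st("post/cups",70,110);st("disc",24,36);st("block",31,37);st("50-70",50,70)
E
```

```text
top
cap 347 [307. 163.] mean [527.5 -69.2 145.7] mid [527.9 -69.3 140.9] ext [55.3 54.6 21.1]
post/cups 223 [280.4 132. ] mean [625.5  -0.8  90.5] mid [626.4  -1.1  83.4] ext [46.6 43.8 25.6]
post/cups 30 [243.8 151.6] mean [569.3 105.4  93.4] mid [569.9 106.1  87.2] ext [14.7 14.5 29.1]
post/cups 63 [299.6 170.4] mean [513.7 -54.8  85.8] mid [522.8 -63.4  83.2] ext [48.5 46.8 24.3]
post/cups 112 [268.7 184.8] mean [473.   34.8  89. ] mid [472.1  35.5  84. ] ext [52.  48.9 27.2]
disc 4193 [276.9 162.7] mean [544.1   8.   31.1] mid [5.474e+02 4.000e-01 3.020e+01] ext [252.4 258.5  11.6]
disc 62 [267.8 186.8] mean [470.6  36.4  34.3] mid [470.   34.5  33.2] ext [30.3 33.3  5.6]
disc 91 [269.2 213.3] mean [390.9  33.4  32.8] mid [393.2  33.9  30.8] ext [45.3 36.3  9.8]
block 2125 [276.  162.9] mean [543.5  10.7  32.8] mid [545.2   0.8  34. ] ext [248.  251.1   6. ]
block 15 [286.5 123.6] mean [663.5 -23.1  32.6] mid [662.5 -22.9  32.8] ext [12.9 15.3  3.3]
block 10 [317.6 154.4] mean [ 567.7 -115.8   32.4] mid [ 566.  -115.5   32.9] ext [12.2  9.3  3.5]
block 80 [268.  186.4] mean [471.
[... 1535 characters left out ...]
.9] mid [549.5 -75.9  34. ] ext [57.9 77.4  6. ]
block 9 [299.7 231.7] mean [649.   69.1  31.7] mid [648.4  67.7  31.7] ext [14.6 22.   1.3]
block 15 [278.7 242.3] mean [645.2 -15.2  34.1] mid [643.9 -14.4  34.1] ext [21.  23.9  5.5]
50-70 19 [253.9 198. ] mean [456.2  52.7  66.1] mid [458.5  51.2  65.4] ext [19.9 25.7  8.4]
50-70 60 [255.  206.7] mean [489.3  28.6  60.1] mid [486.2  33.4  60. ] ext [25.1 37.2 19.1]
50-70 24 [290.9 209. ] mean [574.7 104.3  60.2] mid [573.3 106.1  60. ] ext [15.5 13.5 17.9]
50-70 107 [239.8 229.5] mean [548.  -81.7  60. ] mid [537.6 -75.4  60.1] ext [45.9 48.1 19.7]
50-70 120 [278.8 234.1] mean [640.5 -10.7  59.6] mid [631.   -2.2  60.1] ext [50.4 49.6 19.6]
```

View pics/topcrop.png

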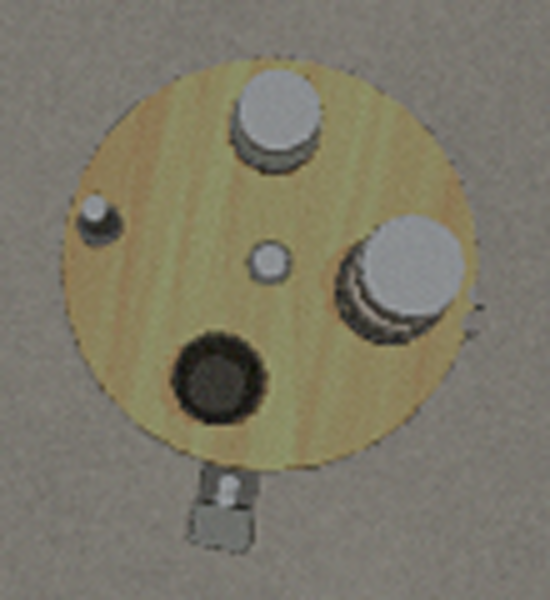

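View pics/scenecrop.png

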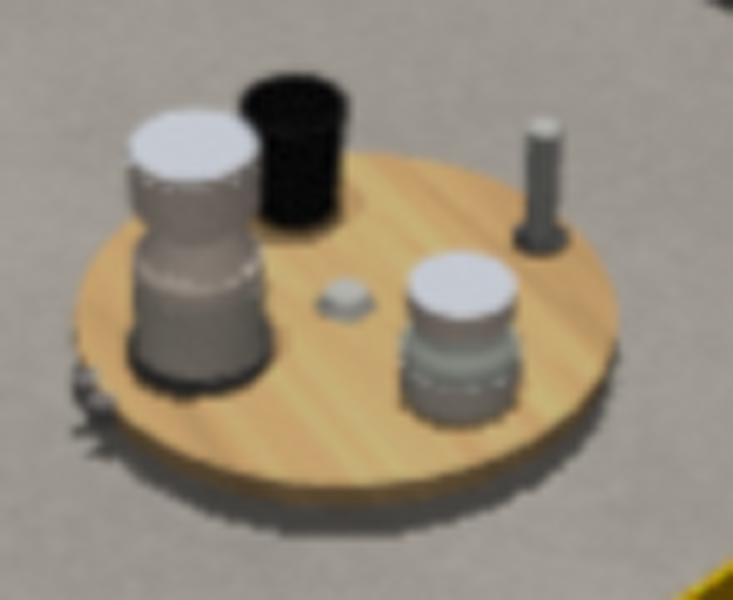

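The crops confirm the layout. The latch block's top face is at crop pixel (221,525) and the roller sits just above it. Now I refine the axis and get the start tool frame.

```bash
cat >> h.py <<'E'
from scipy.spatial.transform import Rotation as Rn
def pose():
    s=env.state(); return s,s["ee_pos"],Rn.from_euler("xyz",s["ee_rot"],degrees=True)
def yaw_of(R): # direction of jaw axis (tool z) in world, deg
    z=R.as_matrix()[:,2]; return np.degrees(np.arctan2(z[1],z[0]))
E
python3 - <<'E'
from h import *
s,p,R=pose();print(R.as_matrix().round(3),yaw_of(R))
f=np.load("top0.npz");im,d=f["p"],f["d"];P=pts("top",d)
# disc rim by colour
hsv=cv2.cvtColor(im,cv2.COLOR_RGB2HSV)
m=((hsv[...,1]>70)&(hsv[...,2]>60)).astype(np.uint8);m[:, :225]=0;m[:,335:]=0;m[:115]=0;m[212:]=0
cn=max(cv2.findContours(m,cv2.RETR_EXTERNAL,cv2.CHAIN_APPROX_NONE)[0],key=cv2.contourArea)
h=cv2.convexHull(cn)[:,0]
W=np.array([ray("top",u,v,30)[:2] for u,v in h])
from scipy.optimize import least_squares
r=least_squares(lambda x:np.hypot(*(W-x[:2]).T)-x[2],[546,3,127],loss="soft_l1");print("disc",r.x)
for n,u,v,z in(("hub",225+270/5-.5,110+262/5-.5,42),("block",225+221/5-.5,110+525/5-.5,34),("cap",225+412/5-.5,110+267/5-.5,145),("post",225+94/5-.5,110+209/5-.5,96)):
    print(n,ray("top",u,v,z).round(1))
k=733/110;
for n,u,v,z in(("hub",345,295,40),("cap",195,145,145),("post",545,127,96)):
    print("scene",n,ray("scene",210+u/k-.5,180+v/k-.5,z).round(1))
E
```

```text
[[-0.001  0.919  0.395]
 [ 0.001  0.395 -0.919]
 [-1.     0.    -0.002]] -66.75014812238807
disc [545.10219025   3.53686653 125.71893733]
hub [544.9   3.6  42. ]
block [387.2  34.8  34. ]
cap [527.7 -69.  145. ]
post [569.7 106.8  96. ]
scene hub [549.8   1.4  40. ]
scene cap [529.9 -67.3 145. ]
scene post [570.7 108.3  96. ]
```

```bash
cat >> h.py <<'E'
def plan(x,y,z,jaw):
    "print shift (tool axes, 0.1 m units) and wx to go to TCP x,y,z with jaw axis yaw"
    s,p,R=pose(); d=R.as_matrix().T@(np.array([x,y,z])-p)/100
    # desired orientation
    a=np.radians(jaw);zc=np.array([np.cos(a),np.sin(a),0]);xc=np.array([0,0,-1.]);yc=np.cross(zc,xc)
    Rd=np.stack([xc,yc,zc],1); w=Rn.from_matrix(R.as_matrix().T@Rd).as_rotvec()/(2*np.pi)
    print("t",round(s["time_s"],2),"p",p.round(1),"jaw",yaw_of(R).round(1),"F",s["force"].round(1),"w",round(s["gripper_width"],1),"q",s["qpos"].round(0),"\n  shift",d.round(3),"rot",w.round(4))
E
python3 -c "
from h import *
plan(570,106.8,200,-13.3)"
```

```text
t 0.1 p [ 226.8 -527.9  213.2] jaw -66.8 F [0.7 0.1 0.4] w 91.4 q [-68.  18.  90.  -0.  72.  -1.] 
  shift [ 0.139  5.659 -4.477] rot [-1.485e-01 -2.000e-04 -1.000e-04]
```

Emit:
send_rows:
  commands:
    - [[0,0.48,-0.37,0,0,0],[0,0.95,-0.75,0,0,0]]

```text
time_s: 0.35
ee_pos: [284.9, -420.8, 213.2]
ee_rot: [169.0, 89.9, 102.2]
force: [1.1, 0.2, -0.5]
gripper_width: 91.2
```

Emit:
send_rows:
  commands:
    - [[0,0.48,-0.37,0,0,0],[0,0.95,-0.75,0,0,0]]

```text
time_s: 0.6
ee_pos: [342.9, -313.7, 213.7]
ee_rot: [140.0, 90.0, 73.2]
force: [0.2, -0.4, -0.2]
gripper_width: 91.7
```

Emit:
send_rows:
  commands:
    - [[0,0.48,-0.37,0,0,0],[0,0.95,-0.75,0,0,0]]

```text
time_s: 0.85
ee_pos: [400.6, -207.3, 213.8]
ee_rot: [41.1, 90.0, -25.7]
force: [0.6, -0.3, 0.4]
gripper_width: 91.3
```

Emit:
send_rows:
  commands:
    - [[0,0.48,-0.37,0,0,0],[0,0.95,-0.75,0,0,0]]

```text
time_s: 1.1
ee_pos: [458.2, -100.8, 213.8]
ee_rot: [-16.8, 90.0, -83.6]
force: [1.3, -0.8, -0.4]
gripper_width: 91.0
```

Emit:
send_rows:
  commands:
    - [[0,0.48,-0.37,-0.029,0,0],[0,0.95,-0.75,-0.058,0,0],[0,0.95,-0.75,-0.087,0,0],[0,0.95,-0.75,-0.116,0,0],[0,0.95,-0.75,-0.148,0,0],[0,0.95,-0.75,-0.148,0,0]]

```text
time_s: 1.85
ee_pos: [515.1, 3.8, 213.6]
ee_rot: [-163.0, 90.0, -176.5]
force: [0.2, 0.3, -0.5]
gripper_width: 91.0
```

```bash
python3 -c "
from h import *
plan(570,106.8,130,-13.3)"
```

```text
t 1.85 p [515.1   3.8 213.6] jaw -13.5 F [ 0.2  0.3 -0.5] w 91.0 q [-1. 13. 97. -0. 70. 13.] 
  shift [0.835 1.13  0.293] rot [-0.0007 -0.0001  0.    ]
```

Over the post, then down. The jaw is set partly closed (~45 mm opening).

Emit:
send_rows:
  commands:
    - [[0.0,0.55,0.15,0,0,0],[0.0,1.0,0.29,0,0,0],[0.2,1.0,0.29,0,0,0],[0.5,1.0,0.29,0,0,0],[0.8,1.0,0.29,0,0,0],[0.8,1.0,0.29,0,0,0]]
  jaw: 0

```text
time_s: 2.6
ee_pos: [565.0, 93.9, 131.7]
ee_rot: [-157.3, 89.7, -170.9]
force: [-0.7, 0.2, 0.3]
gripper_width: 45.5
```

```bash
python3 -c "
from h import *
plan(570,106.8,58,-13.3)"
```

```text
t 2.6 p [565.   93.9 131.7] jaw -13.6 F [-0.7  0.2  0.3] w 45.5 q [ 8. 22. 97. -0. 62. 22.] 
  shift [0.736 0.139 0.022] rot [-0.0008 -0.0009  0.0004]
```

Emit:
send_rows:
  commands:
    - [[0.0,0.14,0.02,0,0,0],[0.3,0.14,0.02,0,0,0],[0.6,0.14,0.02,0,0,0],[0.73,0.14,0.02,0,0,0],[0.73,0.14,0.02,0,0,0]]

```text
time_s: 3.22
ee_pos: [572.6, 107.8, 61.2]
ee_rot: [32.2, 90.0, 18.7]
force: [0.5, 0.0, 1.1]
gripper_width: 45.5
```

Emit:
send_rows:
  commands:
    - [[0,0,0,0,0,0],[0,0,0,0,0,0],[0,0,0,0,0,0],[0,0,0,0,0,0]]
  jaw: 1
  force: 15

```text
time_s: 3.72
ee_pos: [572.3, 107.4, 61.5]
ee_rot: [26.0, 90.0, 12.5]
force: [-0.6, -0.3, 1.9]
gripper_width: 15.9
```

Run:
```python
from h import *
plan(570,106.8,58,-13.3)
for n in("scene","top"):
    p,d=env.grab_frame(n)
    cv2.imwrite(f"pics/{n}1.png",cv2.resize((p[90:300,160:400] if n=="scene" else p[80:250,190:370])[:,:,::-1],(640,560)))
```

```text
t 3.73 p [572.3 107.4  61.5] jaw -13.5 F [-0.6 -0.3  1.9] w 15.9 q [  9.  27. 101.   0.  53.  23.] 
  shift [ 0.035 -0.011 -0.021] rot [-0.0005  0.0001 -0.0001]
```

View pics/scene1.png

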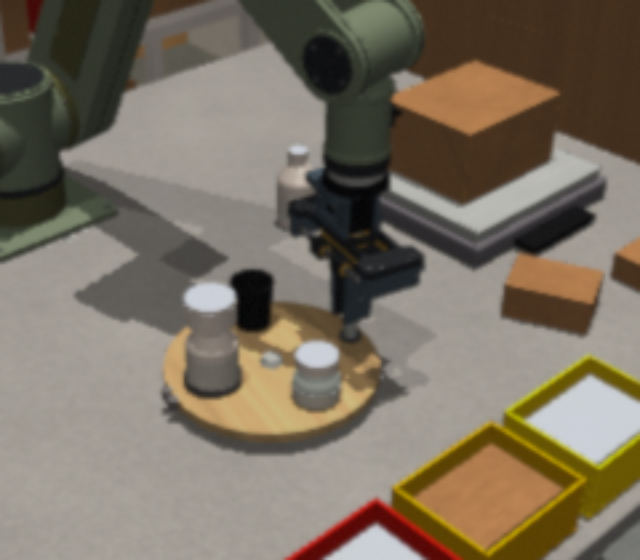

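The gripper holds the post (15.9 mm opening). I lead it round in 30° pieces, and the rows take the same form in the turning tool frame.

Emit:
send_rows:
  commands:
    - [[0,-0.004,0.093,0.0139,0,0],[0,-0.016,0.186,0.0278,0,0],[0,-0.037,0.277,0.0417,0,0],[0,-0.065,0.366,0.0556,0,0],[0,-0.1,0.452,0.0694,0,0],[0,-0.143,0.535,0.0833,0,0],[0,-0.143,0.535,0.0833,0,0]]

```text
time_s: 4.7
ee_pos: [620.6, 79.7, 61.4]
ee_rot: [-80.9, 89.9, -124.4]
force: [-3.0, -3.3, 6.4]
gripper_width: 15.8
```

```bash
cat >> h.py <<'E'
def arc():
    s,p,R=pose();v=p[:2]-[545.5,3.5];print("arc angle",np.degrees(np.arctan2(v[1],v[0])).round(2),"r",np.hypot(*v).round(1),"jaw+90",(yaw_of(R)+90).round(2),"F",s["force"].round(1),"z",p[2].round(1),"t",s["time_s"],"w",s["gripper_width"].round(1))
E
python3 -c "
from h import *
arc()"
```

```text
Traceback (most recent call last):
  File "h.py", line 26, in arc
    s,p,R=pose();v=p[:2]-[545.5,3.5];print("arc angle",np.degrees(np.arctan2(v[1],v[0])).round(2),"r",np.hypot(*v).round(1),"jaw+90",(yaw_of(R)+90).round(2),"F",s["force"].round(1),"z",p[2].round(1),"t",s["time_s"],"w",s["gripper_width"].round(1))
                                                                                                                                                                                                                           ^^^^^^^^^^^^^^^^^^^^^^^^
AttributeError: 'float' object has no attribute 'round'
```

Emit:
send_rows:
  commands:
    - [[0,-0.004,0.093,0.0139,0,0],[0,-0.016,0.186,0.0278,0,0],[0,-0.037,0.277,0.0417,0,0],[0,-0.065,0.366,0.0556,0,0],[0,-0.1,0.452,0.0694,0,0],[0,-0.143,0.535,0.0833,0,0],[0,-0.143,0.535,0.0833,0,0]]

```text
time_s: 5.58
ee_pos: [647.5, 32.5, 61.5]
ee_rot: [-91.5, 89.7, -165.0]
force: [-7.2, -1.8, 8.0]
gripper_width: 15.6
```

```bash
sed -i 's/s\["gripper_width"\].round(1))$/round(s["gripper_width"],1))/' h.py
python3 -c "
from h import *
arc()"
```

```text
arc angle 15.85 r 106.0 jaw+90 16.48 F [-7.2 -1.8  8. ] z 61.5 t 5.575 w 15.6
```

Emit:
send_rows:
  commands:
    - [[-0.015,-0.014,0.093,0.0139,0,0],[-0.025,-0.031,0.186,0.0278,0,0],[-0.025,-0.052,0.277,0.0417,0,0],[-0.025,-0.065,0.32,0.0486,0,0],[-0.025,-0.08,0.366,0.0556,0,0],[-0.025,-0.08,0.366,0.0556,0,0]]

```text
time_s: 6.32
ee_pos: [650.6, -0.3, 61.6]
ee_rot: [-133.3, 89.6, 133.1]
force: [-2.3, 9.0, -8.6]
gripper_width: 15.5
```

```bash
python3 -c "
from h import *
arc()"
```

```text
arc angle -2.1 r 105.2 jaw+90 -3.54 F [-2.3  9.  -8.6] z 61.6 t 6.325 w 15.5
```

Emit:
send_rows:
  commands:
    - [[0.012,-0.001,0.037,0.0055,0,0],[0.012,-0.003,0.073,0.011,0,0],[0.012,-0.006,0.11,0.0166,0,0],[0.012,-0.006,0.11,0.0166,0,0]]

```text
time_s: 6.82
ee_pos: [649.0, -13.9, 61.6]
ee_rot: [-88.3, 89.7, 172.2]
force: [-5.1, 1.4, -2.8]
gripper_width: 15.4
```

Run:
```python
from h import *
arc()
p,d=env.grab_frame("top")
cv2.imwrite(f"pics/top2.png",cv2.resize(p[90:240,210:360][:,:,::-1],(600,600),interpolation=cv2.INTER_CUBIC))
```

```text
arc angle -9.53 r 105.0 jaw+90 -9.45 F [-5.1  1.4 -2.8] z 61.6 t 6.825 w 15.4
```

View pics/top2.png

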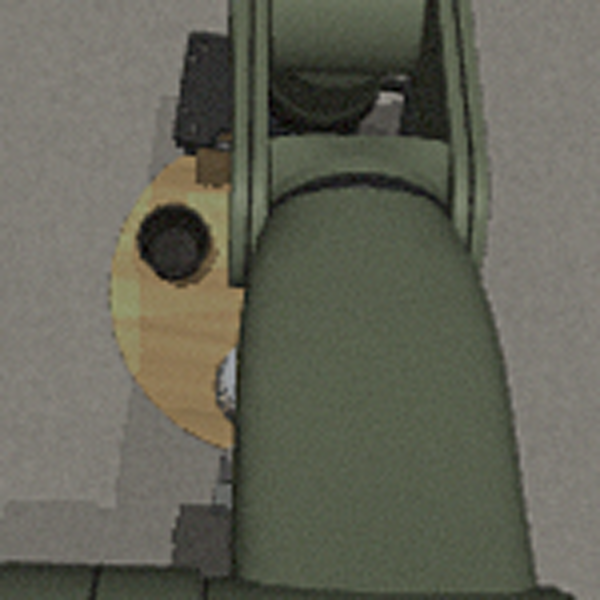

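Emit:
send_rows:
  commands:
    - [[-0.002,-0.01,0.013,0.0025,0,0],[-0.002,-0.01,0.026,0.0042,0,0],[-0.002,-0.01,0.026,0.0042,0,0]]

```text
time_s: 7.25
ee_pos: [648.9, -14.8, 61.6]
ee_rot: [-132.9, 89.8, 126.1]
force: [-3.0, 7.9, -5.2]
gripper_width: 15.4
```

```bash
python3 -c "
from h import *
arc()"
```

```text
arc angle -10.03 r 105.0 jaw+90 -10.99 F [-3.   7.9 -5.2] z 61.6 t 7.25 w 15.4
```

Emit:
send_rows:
  commands:
    - [[0,0,0,0,0,0],[0,0,0,0,0,0],[0,0,0,0,0,0],[0,0,0,0,0,0]]
  jaw: 0

```text
time_s: 7.75
ee_pos: [650.3, -17.2, 62.9]
ee_rot: [85.2, 89.9, -15.8]
force: [0.1, -0.4, -0.4]
gripper_width: 45.5
```

Emit:
send_rows:
  commands:
    - [[-0.3,0,0,0,0,0],[-0.65,0,0,0,0,0],[-1,0,0,0,0,0],[-1,0,0,0,0,0]]

```text
time_s: 8.25
ee_pos: [651.9, -17.1, 166.0]
ee_rot: [97.0, 89.6, -3.9]
force: [-0.6, -0.6, -0.9]
gripper_width: 45.5
```

Emit:
send_rows:
  commands:
    - [[-0.3,0,0,0,0,0],[-0.3,0,0.4,0,0,0],[-0.3,0,0.9,0,0,0],[-0.3,0,1,0,0,0]]
  jaw: -1

```text
time_s: 8.75
ee_pos: [629.6, -117.6, 191.1]
ee_rot: [-69.3, 89.9, -170.5]
force: [-0.5, 0.5, -0.8]
gripper_width: 82.6
```

Run:
```python
from h import *
arc()
for n in ("top","scene"):
    p,d=env.grab_frame(n);np.savez(n+"3.npz",p=p,d=d)
    c=p[90:240,210:360] if n=="top" else p[150:290,190:340]
    cv2.imwrite(f"pics/{n}3.png",cv2.resize(c[:,:,::-1],(600,560),interpolation=cv2.INTER_CUBIC))
```

```text
arc angle -55.21 r 147.5 jaw+90 -11.12 F [-0.5  0.5 -0.8] z 191.1 t 8.75 w 82.6
```

View pics/top3.png

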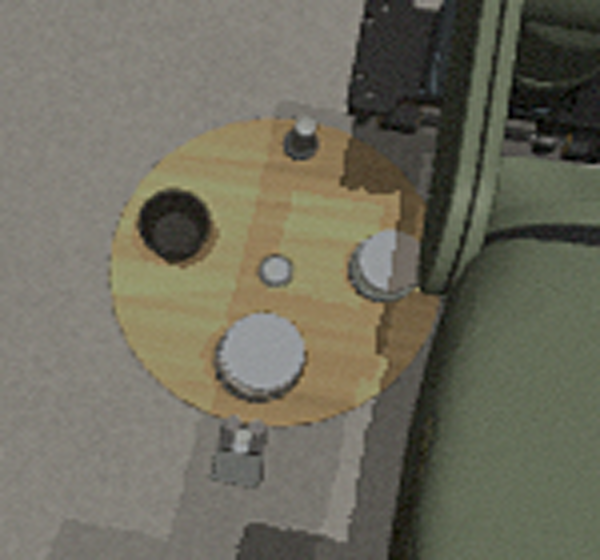

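View pics/scene3.png

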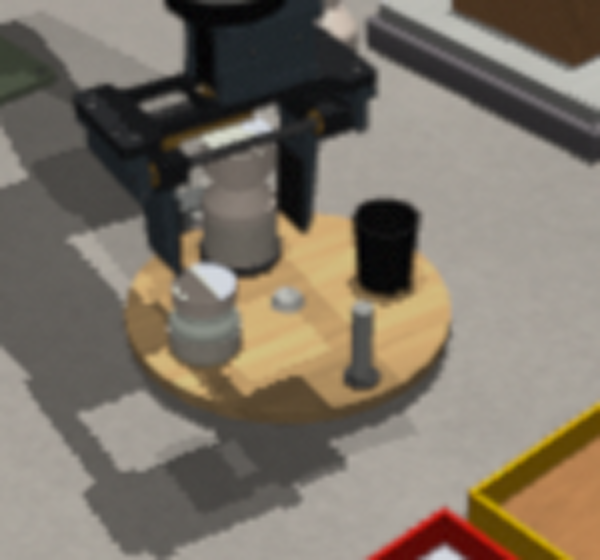

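In the top view the bottle (262,352) lies in line between the axis hub (276,270) and the block (240,455), and the post (304,128) is opposite. I check the angle numerically.

Run:
```python
from h import *
f=np.load("top3.npz");p,d=f["p"],f["d"];P=pts("top",d)
for n,c,lo,hi in(("cap",(472,18),138,155),("post",(650,-17),85,103),("block",(387,34.5),29,39)):
    m=(d>0)&(P[...,2]>lo)&(P[...,2]<hi)&(np.hypot(P[...,0]-c[0],P[...,1]-c[1])<(40 if n=="cap" else 24))
    q=P[m];v,u=np.nonzero(m);mid=(q.max(0)+q.min(0))/2
    if n=="cap":
        cc=cv2.minEnclosingCircle(np.stack([u,v],1).astype(np.float32));print("circ",cc,ray("top",*cc[0],145))
    print(n,len(q),q.mean(0).round(1),mid.round(1),(q.max(0)-q.min(0)).round(1))
k=4;ky=560/150
for n,u,v,z in(("hub",276,270,42),("cap",262,352,145),("post",306,127,96),("block",238.5,466,34)):
    print(n,ray("top",210+u/k-.5,90+v/ky-.5,z).round(1))
```

```text
circ ((275.4375, 183.8125), 10.439284324645996) [471.42752598  17.66587097 145.        ]
cap 335 [472.1  17.5 146.1] [471.   18.8 145.3] [54.7 54.6 11.4]
post 27 [648.6 -17.2  96.3] [649.1 -17.2  93.5] [14.1 12.3 14.9]
block 105 [387.6  34.1  34.7] [390.2  33.9  33.7] [39.2 36.3  9.1]
hub [545.2   3.5  42. ]
cap [471.5  18.9 145. ]
post [648.9 -17.   96. ]
block [387.7  33.5  34. ]
```

Latch direction from block to axis is −10.9°, and bottle to post is −11.2°, so it is latched. Next, go over the cap.

```bash
python3 -c "
from h import *
plan(472.5,18,175,-101)"
```

```text
t 8.85 p [ 630.2 -116.   191.3] jaw -101.1 F [-0.7  1.1  0.4] w 89.9 q [-11.  25.  82.   0.  73.  90.] 
  shift [ 0.167 -1.805 -1.012] rot [-0.0002 -0.      0.0003]
```

Emit:
send_rows:
  commands:
    - [[0,-0.45,-0.25,0,0,0],[0,-0.9,-0.5,0,0,0],[0,-0.9,-0.5,0,0,0]]
  jaw: -1

```text
time_s: 9.22
ee_pos: [549.2, -45.7, 192.1]
ee_rot: [-104.6, 89.8, 154.6]
force: [0.8, 1.1, 0.4]
gripper_width: 91.4
```

Emit:
send_rows:
  commands:
    - [[0,-0.45,-0.25,0,0,0],[0.1,-0.9,-0.51,0,0,0],[0.16,-0.9,-0.51,0,0,0],[0.16,-0.9,-0.51,0,0,0]]

```text
time_s: 9.72
ee_pos: [474.3, 18.6, 176.3]
ee_rot: [80.0, 90.0, -20.9]
force: [-0.8, -0.2, -0.4]
gripper_width: 91.1
```

```bash
python3 -c "
from h import *
plan(472.5,18,111,-101)"
```

```text
t 9.72 p [474.3  18.6 176.3] jaw -100.9 F [-0.8 -0.2 -0.4] w 91.1 q [  1.  11. 106.  -0.  63. 102.] 
  shift [ 0.653 -0.018  0.009] rot [ 0.0003  0.     -0.0001]
```

Emit:
send_rows:
  commands:
    - [[0.1,-0.018,0.009,0,0,0],[0.3,-0.018,0.009,0,0,0],[0.5,-0.018,0.009,0,0,0],[0.65,-0.018,0.009,0,0,0],[0.65,-0.018,0.009,0,0,0],[0.65,-0.018,0.009,0,0,0]]

```text
time_s: 10.48
ee_pos: [472.2, 17.4, 111.7]
ee_rot: [93.7, 90.0, -7.2]
force: [-0.7, 0.5, 0.7]
gripper_width: 91.4
```

Run:
```python
from h import *
plan(472.5,18,111,-101)
for n in ("scene",):
    p,d=env.grab_frame(n);np.savez(n+"4.npz",p=p,d=d)
    c=p[130:290,170:340]
    cv2.imwrite(f"pics/{n}4.png",cv2.resize(c[:,:,::-1],(600,560),interpolation=cv2.INTER_CUBIC))
```

```text
t 10.47 p [472.2  17.4 111.7] jaw -101.0 F [-0.7  0.5  0.7] w 91.4 q [  1.  15. 111.  -0.  54. 102.] 
  shift [ 0.007  0.002 -0.006] rot [ 0.     -0.     -0.0001]
```

View pics/scene4.png

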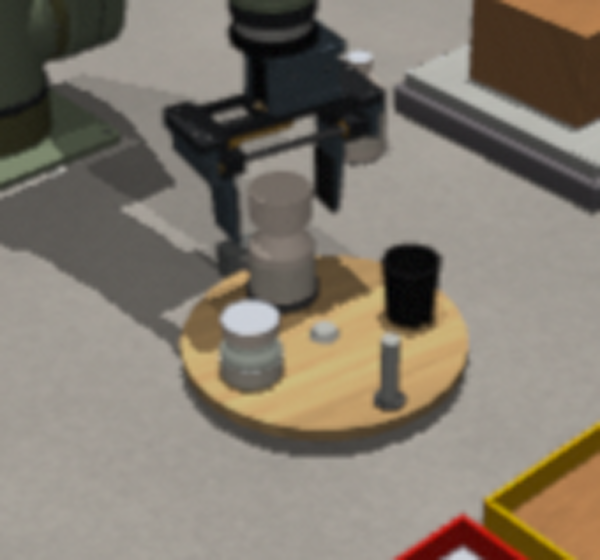

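The fingers flank the cap at (228,205) and (330,180). I close on it lightly first.

Emit:
send_rows:
  commands:
    - [[0,0,0,0,0,0],[0,0,0,0,0,0],[0,0,0,0,0,0],[0,0,0,0,0,0]]
  jaw: 1
  force: 15

```text
time_s: 11.02
ee_pos: [471.7, 18.7, 111.6]
ee_rot: [165.0, 89.9, 64.0]
force: [1.3, 2.5, -0.3]
gripper_width: 56.1
```

```bash
python3 -c "
from h import *
plan(472.5,18,111,-101);print(env.state()['torque'])"
```

```text
t 11.03 p [471.7  18.7 111.6] jaw -101.0 F [ 1.3  2.5 -0.3] w 56.1 q [  1.  15. 111.   0.  54. 102.] 
  shift [0.006 0.009 0.005] rot [ 0.     -0.0003 -0.0001]
[ 0.63709965 -0.10937266 -0.01247241]
```

Emit:
send_rows:
  commands:
    - [[0,0,-0.012,0,0,0],[0,0,-0.012,0,0,0],[0.02,0,-0.012,0,0,0],[0.04,0,-0.012,0,0,0],[0.06,0,-0.012,0,0,0],[0.07,0,-0.012,0,0,0],[0.07,0,-0.012,0,0,0]]
  jaw: 1
  force: 45

```text
time_s: 11.9
ee_pos: [471.7, 18.7, 105.5]
ee_rot: [66.3, 89.9, -34.6]
force: [-2.6, -1.8, 9.7]
gripper_width: 55.3
```

```bash
python3 -c "
from h import *
plan(472.5,18,106,-101);print(env.state()['torque'])"
```

```text
t 11.9 p [471.7  18.7 105.5] jaw -100.9 F [-2.6 -1.8  9.7] w 55.3 q [  1.  15. 112.  -0.  53. 102.] 
  shift [-0.005  0.009  0.005] rot [ 0.0002  0.0001 -0.0001]
[-0.0838675   0.4827158  -0.03957569]
```

Emit:
send_rows:
  commands:
    - [[0.012,-0.005,0,0,0,0],[0.02,-0.005,0,0,0,0],[0.02,-0.005,0,0,0,0],[0.02,-0.005,0,-0.014,0,0],[0.02,-0.005,0,-0.028,0,0],[0.02,-0.005,0,-0.042,0,0],[0.02,-0.005,0,-0.056,0,0],[0.02,-0.005,0,-0.056,0,0]]

```text
time_s: 12.9
ee_pos: [473.2, 19.2, 104.5]
ee_rot: [84.2, 89.7, 3.5]
force: [-1.0, 0.9, 12.1]
gripper_width: 55.5
```

```bash
python3 -c "
from h import *
plan(472.5,18,106,-26);print(env.state()['torque'])"
```

```text
t 12.9 p [473.2  19.2 104.5] jaw -80.8 F [-1.   0.9 12.1] w 55.5 q [  1.  15. 112.   0.  53.  82.] 
  shift [-0.015 -0.009  0.011] rot [-0.1521  0.0005 -0.0007]
[ 0.21071882  0.13338016 -0.00939713]
```

Emit:
send_rows:
  commands:
    - [[0,0,0,-0.016,0,0],[0,0,0,-0.032,0,0],[0,0,0,-0.048,0,0],[0,0,0,-0.064,0,0],[0,0,0,-0.08,0,0],[0,0,0,-0.096,0,0],[0,0,0,-0.112,0,0],[0,0,0,-0.128,0,0],[0,0,0,-0.144,0,0],[0,0,0,-0.152,0,0],[0,0,0,-0.152,0,0]]

```text
time_s: 14.28
ee_pos: [473.6, 19.3, 104.6]
ee_rot: [31.2, 89.6, 5.1]
force: [1.1, 1.5, 11.7]
gripper_width: 55.5
```

```bash
python3 -c "
from h import *
plan(472.5,18,106,-26);print(env.state()['torque'])"
```

```text
t 14.28 p [473.6  19.3 104.6] jaw -26.1 F [ 1.1  1.5 11.7] w 55.5 q [  1.  15. 112.   0.  53.  27.] 
  shift [-0.014 -0.016 -0.004] rot [-0.0002  0.0008 -0.0005]
[ 0.12993723 -0.0116688   0.0409755 ]
```

Emit:
send_rows:
  commands:
    - [[-0.04,0,0,0,0,0],[-0.08,0,0,0,0,0],[-0.12,0,0,0,0,0],[-0.12,0,0,0,0,0]]

```text
time_s: 14.78
ee_pos: [470.7, 18.9, 114.2]
ee_rot: [-140.8, 89.9, -166.9]
force: [0.2, -0.4, 0.5]
gripper_width: 55.6
```

```bash
python3 -c "
from h import *
plan(472.5,18,181,-26);print(env.state()['torque'])"
```

```text
t 14.78 p [470.7  18.9 114.2] jaw -26.1 F [ 0.2 -0.4  0.5] w 55.6 q [  1.  14. 111.  -0.  54.  27.] 
  shift [-0.668 -0.001  0.02 ] rot [-0.0002 -0.0001  0.0001]
[-0.05927384 -0.04347794 -0.018742  ]
```

Emit:
send_rows:
  commands:
    - [[-0.1,0,0,0,0,0],[-0.2,0,0,0,0,0],[-0.3,0,0,0,0,0],[-0.45,0,0.01,0,0,0],[-0.6,0,0.01,0,0,0],[-0.7,0,0.01,0,0,0],[-0.72,0,0.01,0,0,0],[-0.72,0,0.01,0,0,0]]

```text
time_s: 15.78
ee_pos: [471.8, 18.6, 186.2]
ee_rot: [-141.6, 90.0, -167.7]
force: [0.3, -0.3, -0.1]
gripper_width: 55.5
```

Run:
```python
from h import *
plan(471.7,18.7,187,-26)
for n in ("top","scene"):
    p,d=env.grab_frame(n);np.savez(n+"5.npz",p=p,d=d)
    c=p[90:240,200:350] if n=="top" else p[110:290,170:350]
    cv2.imwrite(f"pics/{n}5.png",cv2.resize(c[:,:,::-1],(600,600),interpolation=cv2.INTER_CUBIC))
```

```text
t 15.78 p [471.8  18.6 186.2] jaw -26.1 F [ 0.3 -0.3 -0.1] w 55.5 q [  1.  10. 105.  -0.  65.  27.] 
  shift [-0.008  0.001 -0.001] rot [-0.0002 -0.0001  0.    ]
```

View pics/scene5.png

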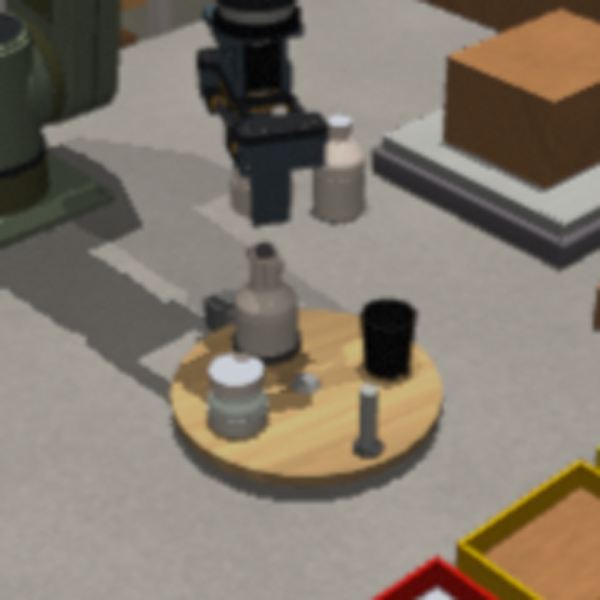

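View pics/top5.png

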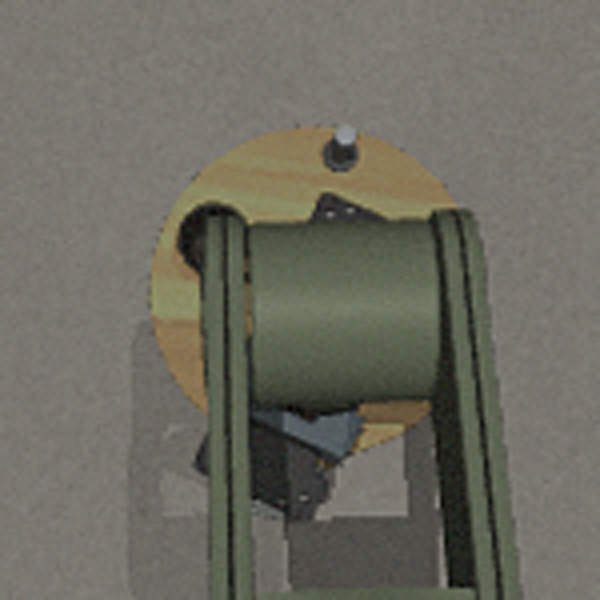

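The bottle's neck is bare at (265,265) and the cap is in the fingers at (250,195). The post is at (345,135) in the top view. I check that the carousel is still latched, then hand in.

Run:
```python
from h import *
for k in "35":
    f=np.load(f"top{k}.npz");p,d=f["p"],f["d"];P=pts("top",d)
    m=(d>0)&(P[...,2]>85)&(P[...,2]<103)&(np.hypot(P[...,0]-650,P[...,1]+17)<24)
    q=P[m];print(k,len(q),q.mean(0).round(1))
s,p,R=pose();print(s["gripper_width"],p,s["qvel"].round(2))
a=np.load("scene5.npz");b=np.load("scene0.npz")
cv2.imwrite("pics/full5.png",cv2.resize(a["p"][:,:,::-1],(800,600)))
```

```text
3 27 [648.6 -17.2  96.3]
5 27 [648.9 -16.9  95.1]
55.40873116533489 [471.63756335  18.59325604 185.92631934] [ 0.07  0.16  0.03  0.03 -0.02  0.  ]
```

View pics/full5.png

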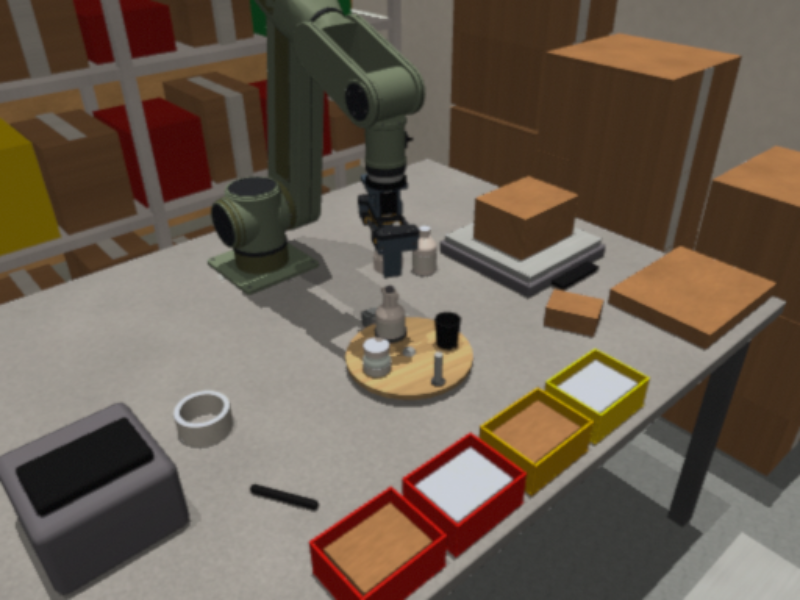

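The full view shows the bystanders where they were: tape (203,418), marker (284,497), parcel (573,312), spare bottle (424,252). The post has not moved.

```bash
python3 -c "
from workcell import env
print(env.job_done())"
```

```text
the job is handed in; nothing more can be done
None
```

I turned the carousel about 88° clockwise by its post until it latched with the bottle at the latch block. I then pressed the cap down about 7 mm (about 12 N), twisted it 75° anticlockwise while pressed, and lifted it off. I handed in at about 16 s, with the gripper still holding the cap about 75 mm straight above where it sat.

- **Latch:** after I released the post, the bottle-to-post line was at −11.2° and the block-to-axis line at −10.9°, which agree within camera accuracy. The post's position was the same to about 0.5 mm after the cap was lifted.
- **Cap:** the final picture shows the bottle's neck bare and the cap in the fingers (55.4 mm opening). The lift met almost no pull, and the tool was upright.
- **Bystanders:** they look unmoved in the final picture. I compared them by eye, not by measurement.
- **Less certain:** the twist was read from the gripper's turn, and I did not watch the cap itself turn. That it lifted freely is the evidence that it unlocked. No check failed.

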